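# Stand a washed board up to dry on the drainer

### The arm

A 6-joint arm with a two-finger parallel gripper is mounted at the origin on a cart in front of the work surface, level with it; the furniture and walls round the work are solid. World frame = base frame: x ahead of the robot, y to its left, z up, the work surface at z = 0. Lengths are in m, angles in rad, forces in N, time in s.
With the tool pointing down it reaches from about 0.225 to 0.875 m from the base axis. Payload 3.4 kg.
Tool frame: the origin (TCP) lies at the very end of the fingers, on their centre line; the grasp point (between the pads) lies 19 mm behind it; z points along the fingers, y is the line along which they close (so a half turn about z gives the same grasp; the last joint's range is limited). The gripper opens to 85 mm and grips with 20 to 120 N. Pads are 22 mm wide; open, the fingers measure 114 mm over their backs; the gripper's body (76 mm by 85 mm) begins 54 mm behind the grasp point. The pads swing forward as they close: fully open they stand 13 mm farther back than shut.
Start: joints at [-0.121, 0.276, 1.505, -0, 1.361, -0.121], TCP at [0.575, -0, 0.208] pointing down, gripper open.
Joint ranges: [-2.89, 2.89], [-0.75, 2.08], [0.22, 2.7], [-1.18, 4.32], [0.11, 2.71], [-2.7, 2.7]. Speed limits (rad/s): [2.57, 2.57, 3.14, 3.14, 3.14, 3.14].

### API

Orientations are given as a unit quaternion [w, x, y, z].
In Python, from rig import manip gives the robot as it stands. The module is installed in compiled form; this text tells all that it offers.
- The arm moves only by the tool play_rows, never from a script. Its argument "motion" is a list of rows, each a list of 5 numbers: the shift along the tool's x, y, z in units of 40 mm (1.0 is 40 mm), then the turn about the tool's z in units of 10 degrees (1.0 is 10 degrees), then the finger opening in mm, from 0 to 85.4. A call has 1 to 5 rows; each row is the pose to reach, as a shift and turn from the pose commanded when the call began, along the tool's axes at that moment; what a row does not reach only later rows make up. A row lasts 1/8 s, in which the tool goes at most 62.5 mm and 10.7 degrees, less where a joint would pass 70% of its speed; a pose out of reach is approached as far as the arm can. A call with a gripper value outside its range is refused whole. The fingers move at their own pace and stop on an object; "newtons" is the grip in N (left out, the last holds). Time passes only in rows, so rows that repeat a pose let the fingers close. It gives the time, the measured TCP pose, the force, the opening and the grip force at its end, in the units of the state.
- manip.get_state(): the state, without advancing time (a new reading comes with each control period).
- manip.get_image(name): name is "scene" or "side" or "wrist"; returns a dict with "img" (480x640x3 uint8, red, green, blue), "range_z" (480x640 float32, m along the optical axis (not along the pixel's ray), 0 where there is no reading), "fx", "fy", "cx", "cy" (pixels), "D" ([k1, k2, p1, p2, k3] as OpenCV has them; the pictures are not rectified), "R" (3x3) and "t" (3): a world point X has camera coordinates R X + t. Camera axes: x right, y down, z forward; pixel columns grow to the right and rows downward; lengths in m; the calibration is good to about 2 mm. A picture is of the moment at which its call begins.
- manip.sign_off(): hands the job in; it is judged then, once.
The state is a dict: "clock": time; "qpos": joint angles; "qd": joint speeds; "effort": joint torques, N m; "position": TCP position; "ee_rot": TCP orientation; "contact_force": force on the tool from outside, world axes, zero at the start; "moment": the same for the moment, N m; "width": finger opening in m; "gripper_force": force on a finger pad.
Only numpy, scipy, OpenCV 4.12 (cv2) and the standard library are available. Lean on these libraries where they do the work, as an engineer would, in place of code of your own. Each camera call takes 0.05 s, during which the arm holds its last target. There are 200 camera calls.

### The job

The washed white cutting board was left lying flat on the steel drainer, where its underside cannot dry. Push it along the deck, away from you, until its end is up to the far end plate, so that it will stand clear of the rinsed bottle; then tip it up on the long edge nearest the foot rail, so that this edge stands on the ribbed deck close in front of the rail and the board leans back steadily on the upstand. Leave the bottle and everything else standing where it is.

Things in the scene. Friction and masses are not known exactly. Their poses are not given: they have to be found in the camera images.
- drainer: Fixed stainless drainer, its back (upstand) to the robot's left. Origin on the worktop under it; +x to its back (robot's left), -y away from the robot, z up; its points have the same axes. Ribbed deck: rib tops z = 0.040, from the front edge x = -0.080 to the foot rail at x = 0.050; y from -0.150 (far, end plate) to +0.150 (near, open). Before the front edge only worktop, z = 0.
- foot_rail (a point): Middle of the foot rail's front face at its top edge: drainer (0.050, 0, 0.059). The rail is an upright strip 6 mm thick along the whole deck, rising 19 mm above the ribs. Behind it lies a channel 63 mm wide, floor z = 0.020, then the upstand.
- upstand_top (a point): Middle of the upstand's rolled top edge, a 12 mm tube along the drainer's y with its axis at drainer (0.120, 0, 0.180). The upstand is the drainer's back plate, as long as the deck; the board's back comes to rest on this edge.
- end_plate (a point): Middle of the inner face of the far end plate at deck height: drainer (0, -0.150, 0.040). The plate closes the whole far end of the drainer, 6 mm thick, top z = 0.075. The end nearer the robot is open. Beyond the plate, from about world x = 0.8, the shop's display case rises above the worktop: keep the hand clear of it.
- board: Loose white plastic cutting board, 210 x 170 x 12 mm with a 72 x 22 mm hand slot near one short side, 0.3 to 0.55 kg. Origin: centre of its under face at the start; x along the 210 mm side towards the slot (at first the drainer's +y, to the robot), y along the 170 mm side (the drainer's -x), z up. It slides and tips freely; past upright it falls back on the upstand by itself.
- board_centre (a point): Middle of the board, half way through its thickness. At the start it lies flat on the ribs, 35 to 65 mm short of the end plate and 9 to 19 mm short of the foot rail, up to 0.04 rad askew; its front long edge overhangs the deck's front edge by 45 to 65 mm, with 40 mm free below. Standing with its foot 0 to 15 mm before the rail it leans 24 to 29 degrees.
- bottle: White squeeze bottle, 55 mm round, 186 mm tall, standing loose in the channel behind the foot rail near the drainer's open end (about y = +0.116 in the drainer's frame). Origin: centre of its base. To be left alone.
- pot_a: red pot of paste colour with a white lid, 45 mm round, 39 mm tall, on the worktop right of the drainer. Origin: centre of its underside. Bystander, to be left alone.
- pot_b: yellow pot of paste colour with a white lid, 45 mm round, 39 mm tall, on the worktop at the front right. Origin: centre of its underside. Bystander, to be left alone.
- jar: white sprinkle shaker, 72 mm round, 109 mm tall, on the worktop to the left of the drainer. Origin: centre of its underside. Bystander, to be left alone.
- tub: teal lidded icing tub, 119 mm round, 75 mm tall, on the worktop to the right of the drainer. Origin: centre of its underside. Bystander, to be left alone.
- scraper: bench scraper with a white grip, 100 x 145 x 25 mm, lying on the worktop at the front left. Origin: centre of its underside. Bystander, to be left alone.
- pen: marker pen, 135 mm long, lying on the worktop to the right of the drainer. Origin: centre of its underside. Bystander, to be left alone.

How it is judged:
At the end, for the whole second after the job is handed in: The board rests on a long edge on the deck before the foot rail, leaning on the upstand 13-31 deg from upright, along the rail within 7 deg, its end within 20 mm of the end plate, at rest; the bottle is upright, within 20 mm of its place and clear of the board ((angle between board's own z axis and vertical between 1.7908 and 2.1208 rad or angle between board's own z axis and vertical between 1.0208 and 1.3508 rad) and angle between the x axis of board and the y axis of drainer, either way round below 0.12 rad and z of board_centre in the frame of drainer between 0.11 and 0.125 m and x of board_centre in the frame of drainer between 0.05 and 0.1 m and y of board_centre in the frame of drainer below -0.025 m and contact force between board and drainer above 1 N and contact force between board and bottle below 0.05 N and linear speed of board below 0.02 m/s and angular speed of board below 0.1 rad/s and angle between bottle's own z axis and vertical below 0.15 rad and distance of bottle from where it was at the start of the episode below 0.02 m); the robot touches nothing.
It fails at once if the bottle in the drainer is knocked over or shifted by more than 30 mm (angle between bottle's own z axis and vertical above 0.3 rad or distance of bottle from where it was at the start of the episode above 0.03 m).
It fails at once if another thing on the worktop is shifted by more than 40 mm (distance of any of pot_a, pot_b, jar, tub, scraper, pen from where it was at the start of the episode above 0.04 m).
It also fails if it takes over 58 s, if anything falls off the work surface, if the arm or the gripper's body presses on something with over 40 N, if the wrist force passes 120 N, or if a joint passes its speed limit or range.

## Working session

There is one attempt and no reset: what is moved stays moved. The work goes in short steps, Python scripts to look and compute and a tool call to move; the robot and the scene stay as the last step left them, time stands still between calls to the robot, and variables do not carry over. Pictures are saved under pics/ and viewed, at most 10 in all, crops included, and the job is handed in when it is done.

Besides the shell and the picture viewer there is one more tool, called after "Emit:" by a JSON object that holds its "fn" and its "kwargs". play_rows: Moves the arm, as the interface text tells. Its arguments: {"type":"object","properties":{"motion":{"type":"array","items":{"type":"array","items":{"type":"number"}}},"newtons":{"type":"number"}},"required":["motion"]}

```bash
mkdir -p pics
cat > h.py <<'E'
import numpy as np, cv2, sys
from rig import manip
def cap(n):
    d=manip.get_image(n); np.savez('pics/'+n+'.npz',**{k:np.asarray(v) for k,v in d.items()}); return d
def world(d,u,v,z=None):
    K=np.array([[d['fx'],0,d['cx']],[0,d['fy'],d['cy']],[0,0,1.]])
    p=cv2.undistortPoints(np.array([[[u,v]]],float),K,np.array(d['D'],float))[0,0]
    R=np.array(d['R']);t=np.array(d['t']);ray=R.T@np.array([p[0],p[1],1]);o=-R.T@t
    if z is not None: return o+ray*(z-o[2])/ray[2]
    zz=np.median(d['range_z'][int(v)-1:int(v)+2,int(u)-1:int(u)+2]); return o+ray*zz
def pix(d,X):
    K=np.array([[d['fx'],0,d['cx']],[0,d['fy'],d['cy']],[0,0,1.]])
    return cv2.projectPoints(np.array(X,float).reshape(-1,1,3),cv2.Rodrigues(np.array(d['R'],float))[0],np.array(d['t'],float),K,np.array(d['D'],float))[0][:,0]
E
python3 - <<'E'
from h import *
for n in ['scene','side']:
    d=cap(n); cv2.imwrite(f'pics/{n}0.png',d['img'][...,::-1]); print(n,-np.array(d['R']).T@d['t'],np.array(d['R'])[2])
s=manip.get_state();print(s)
E
```

```text
scene [ 0.09353069 -0.78499001  0.89129906] [ 0.36770766  0.65636434 -0.65876925]
side [ 0.31395146 -0.91556672  0.55765336] [ 0.23752153  0.8807992  -0.40960503]
{'clock': 0.1, 'qpos': array([-1.20994271e-01,  2.76527613e-01,  1.50597973e+00, -1.53567711e-05,
        1.36069732e+00, -1.20984077e-01]), 'qd': array([ 7.15766000e-04, -1.47133579e-03, -3.36886964e-03, -7.41345210e-06,
       -3.65173465e-04, -2.07738254e-04]), 'effort': array([ 1.55745878e-03, -4.17697620e+01, -2.46405226e+01, -1.74112388e-04,
        5.80947395e-03,  2.85749664e-07]), 'position': array([5.74505819e-01, 5.21229493e-05, 2.07139280e-01]), 'ee_rot': array([-6.29923444e-04,  7.07109019e-01,  7.07104084e-01, -5.02889136e-04]), 'contact_force': array([ 0.04966654,  0.07662714, -0.48252901]), 'moment': array([-0.01147234, -0.03377847, -0.00649078]), 'gripper_force': 0.0, 'width': 0.08545063935734967}
```

View pics/scene0.png

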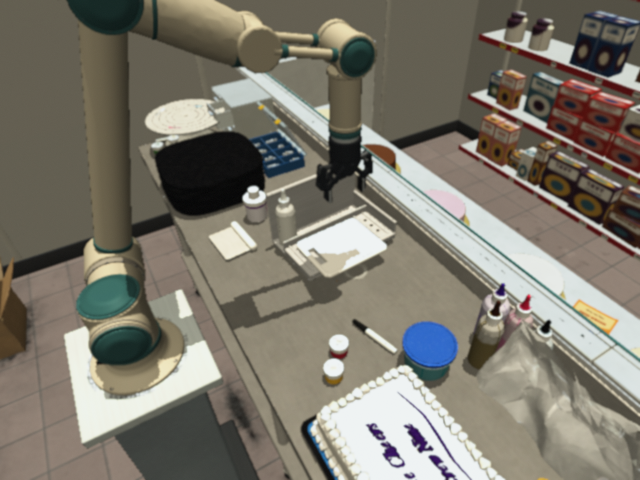

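View pics/side0.png

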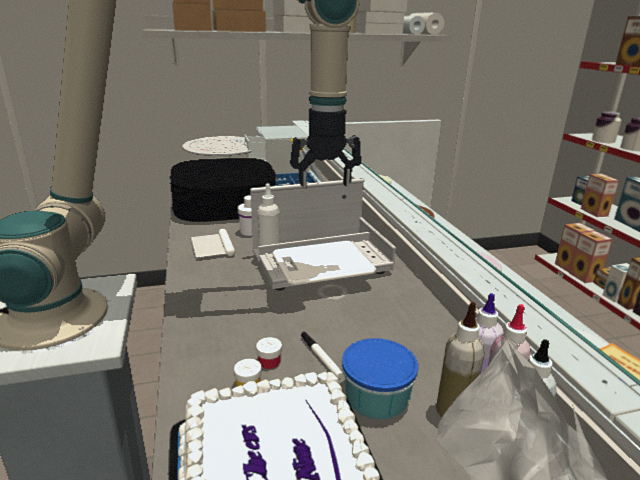

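The pictures show the drainer near pixel (340,245) in the scene view and (325,262) in the side view, with the board on it. The bottle is at its near-left end, and the pots, pen and tub are well to the right. Next I'll measure from the depth cloud and look at a crop.

```bash
cat > m.py <<'E'
from h import *
def cloud(n):
    d=dict(np.load(f'pics/{n}.npz')); v,u=np.mgrid[0:480,0:640]
    K=np.array([[d['fx'],0,d['cx']],[0,d['fy'],d['cy']],[0,0,1.]])
    p=cv2.undistortPoints(np.stack([u,v],-1).reshape(-1,1,2).astype(float),K,d['D'])[:,0]
    z=d['range_z'].reshape(-1); c=np.c_[p*z[:,None],z]; X=(c-d['t'])@d['R']
    return X,z>0,d['img'].reshape(-1,3)
E
python3 - <<'E'
from m import *
for n in ['scene','side']:
    X,ok,c=cloud(n)
    box=ok&(abs(X[:,0]-.62)<.25)&(abs(X[:,1])<.22)
    h=np.histogram(X[box,2],bins=np.arange(-.01,.2,.005)); print(n,list(zip(np.round(h[1],3),h[0])))
    for nm,lo,hi in [('board',.047,.058),('endpl',.070,.080),('tube',.176,.192)]:
        m=box&(X[:,2]>lo)&(X[:,2]<hi)
        if nm=='board': m&=c.min(1)>90
        P=X[m][:,:2]
        if len(P)>5: print(nm,len(P),'rect',cv2.minAreaRect(P.astype(np.float32)),'pct',np.percentile(P,[1,50,99],axis=0).round(3).tolist())
    d=dict(np.load(f'pics/{n}.npz'))
    (a,b,w,hh)=(265,180,150,112) if n=='scene' else (240,170,170,127)
    im=cv2.resize(d['img'][b:b+hh,a:a+w,::-1],(800,597),interpolation=cv2.INTER_CUBIC); cv2.imwrite(f'pics/{n}1.png',im)
E
```

```text
scene [(np.float64(-0.01), np.int64(17)), (np.float64(-0.005), np.int64(5397)), (np.float64(0.0), np.int64(6187)), (np.float64(0.005), np.int64(181)), (np.float64(0.01), np.int64(227)), (np.float64(0.015), np.int64(382)), (np.float64(0.02), np.int64(509)), (np.float64(0.025), np.int64(284)), (np.float64(0.03), np.int64(357)), (np.float64(0.035), np.int64(1090)), (np.float64(0.04), np.int64(566)), (np.float64(0.045), np.int64(935)), (np.float64(0.05), np.int64(2703)), (np.float64(0.055), np.int64(385)), (np.float64(0.06), np.int64(197)), (np.float64(0.065), np.int64(155)), (np.float64(0.07), np.int64(228)), (np.float64(0.075), np.int64(137)), (np.float64(0.08), np.int64(96)), (np.float64(0.085), np.int64(120)), (np.float64(0.09), np.int64(98)), (np.float64(0.095), np.int64(106)), (np.float64(0.1), np.int64(104)), (np.float64(0.105), np.int64(126)), (np.float64(0.11), np.int64(143)), (np.float64(0.115), np.int64(243)), (np.float64(0.12), np.int64(257)), (np.float64(0.125), np.int64(329)), (np.float64(0.13), np.int64(416)), (np.float64(0.135), np.int64(2016)), (np.float64(0.14), np.int6
[... 2162 characters left out ...]
 (np.float64(0.17), np.int64(190)), (np.float64(0.175), np.int64(173)), (np.float64(0.18), np.int64(222)), (np.float64(0.185), np.int64(91)), (np.float64(0.19), np.int64(9))]
board 4216 rect ((0.6372833251953125, -0.0011050999164581299), (0.3907986581325531, 0.43508827686309814), 0.47235554456710815) pct [[0.453, -0.19], [0.599, 0.04], [0.83, 0.211]]
endpl 500 rect ((0.6001986265182495, 0.10525065660476685), (0.30656352639198303, 0.20521339774131775), 3.9377048015594482) pct [[0.444, 0.018], [0.636, 0.196], [0.758, 0.215]]
tube 463 rect ((0.5927350521087646, 0.1797352284193039), (0.3050941824913025, 0.05158533528447151), 4.2913594245910645) pct [[0.441, 0.148], [0.557, 0.195], [0.74, 0.212]]
```

View pics/scene1.png

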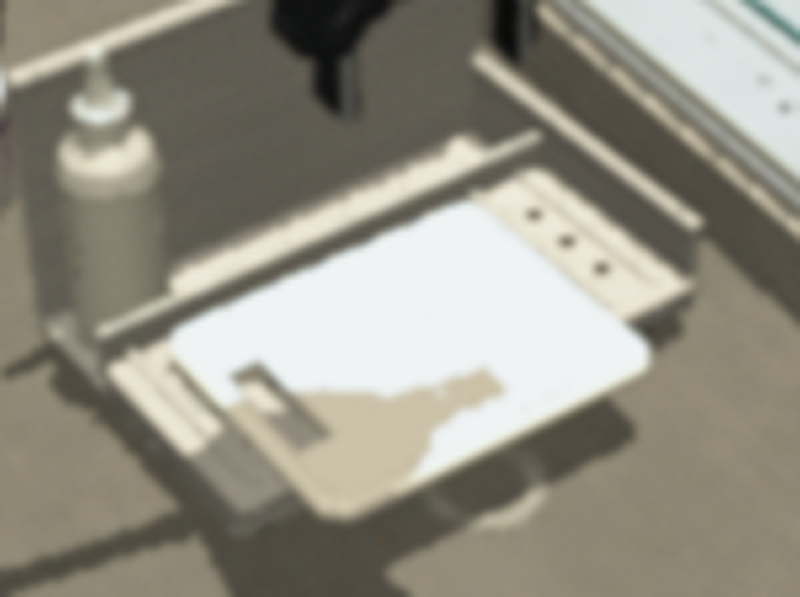

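View pics/side1.png

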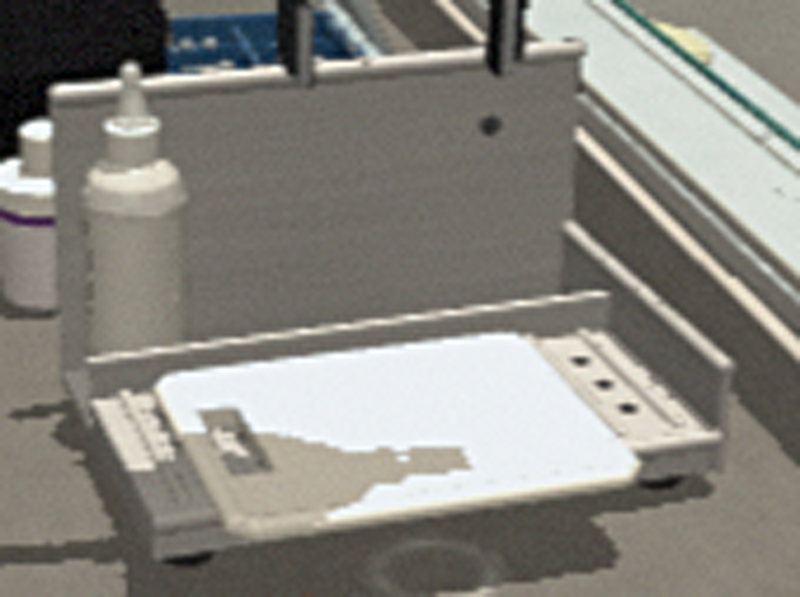

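The crops show:
- **Board:** corners in the side crop at about (158,380), (525,335), (638,465) and (235,530).
- **Slot:** near end, at about (240,440).
- **Rail top:** from (92,360) to (606,294).
- **End-plate top:** from (564,222) to (728,362).
- **Upstand tube:** from (52,92) to (580,46).

Next I'll convert these to world points.

Run:
```python
from h import *
S={'side':(240,170,800/170),'scene':(265,180,800/150)}
Q={'side':{'rail':(.059,[(92,360),(606,294)]),'endtop':(.075,[(564,222),(728,362)]),'tube':(.186,[(52,92),(580,46)]),
 'bnear':(.052,[(170,415),(225,505)]),'bfar':(.052,[(545,350),(625,450)]),'bfront':(.052,[(300,520),(600,477)]),'bback':(.052,[(200,371),(480,337)]),'slot':(.052,[(197,412),(240,408),(272,466),(228,473)])},
 'scene':{'rail':(.059,[(100,333),(540,135)]),'endtop':(.075,[(478,55),(700,225)]),
 'bnear':(.052,[(190,360),(310,500)]),'bfar':(.052,[(500,215),(620,325)]),'bfront':(.052,[(400,495),(620,378)]),'bback':(.052,[(200,320),(430,218)]),'slot':(.052,[(232,376),(258,362),(330,430),(304,450)])}}
for n in Q:
    d=dict(np.load(f'pics/{n}.npz')); a,b,s=S[n]
    for k,(z,ps) in Q[n].items():
        P=np.array([world(d,a+u/s,b+v/s,z) for u,v in ps])[:,:2]; D=P[1]-P[0]
        print(n,k,P.round(4).tolist(),'ang',np.degrees(np.arctan2(D[1],D[0])).round(2))
```

```text
side rail [[0.4474, 0.117], [0.7398, 0.1414]] ang 4.76
side endtop [[0.7383, 0.2109], [0.7573, 0.0139]] ang -84.49
side tube [[0.439, 0.1764], [0.7368, 0.199]] ang 4.34
side bnear [[0.4782, 0.0603], [0.4872, -0.0354]] ang -84.67
side bfar [[0.6876, 0.0929], [0.6889, -0.0241]] ang -89.35
side bfront [[0.518, -0.0565], [0.6673, -0.0475]] ang 3.44
side bback [[0.5023, 0.1066], [0.6583, 0.116]] ang 3.46
side slot [[0.492, 0.0606], [0.514, 0.0604], [0.5166, -0.003], [0.4946, -0.0054]] ang -0.64
scene rail [[0.4457, 0.1197], [0.7396, 0.1435]] ang 4.64
scene endtop [[0.7402, 0.2116], [0.7553, 0.0117]] ang -85.67
scene bnear [[0.4796, 0.0828], [0.4823, -0.0404]] ang -88.72
scene bfar [[0.6843, 0.1003], [0.6873, -0.0123]] ang -88.49
scene bfront [[0.5219, -0.0605], [0.6632, -0.0467]] ang 5.59
scene bback [[0.499, 0.1087], [0.6495, 0.1187]] ang 3.8
scene slot [[0.4925, 0.0602], [0.5093, 0.0627], [0.5157, -0.002], [0.4972, -0.0079]] ang 8.53
```

Run:
```python
from h import *
d=dict(np.load('pics/side.npz'))
for z in (.207,.214,.220): print(z,pix(d,[[.575-.05,0,z],[.575+.05,0,z]]).round(1).tolist())
X=d['range_z']; print([world(d,u,v).round(3) for u,v in [(304,183),(304,185),(347,181),(347,183)]])
```

```text
0.207 [[301.6, 203.9], [346.3, 200.7]]
0.214 [[301.6, 200.8], [346.4, 197.6]]
0.22 [[301.6, 198.1], [346.5, 195.0]]
[array([ 0.528, -0.008,  0.256]), array([ 0.528, -0.01 ,  0.252]), array([ 0.621, -0.012,  0.256]), array([ 0.621, -0.011,  0.251])]
```

Emit:
{"fn": "play_rows", "kwargs": {"motion": [[0.1, -0.8, 0, 1, 85], [0.3, -1.6, 0, 2, 85], [0.5, -2.4, 0, 3, 85], [0.5, -3.2, 0, 4, 85], [0.5, -3.25, 0, 5, 85]]}}

```text
clock: 0.72
position: [0.4422, 0.0204, 0.2076]
ee_rot: [-0.0, 0.941, 0.339, -0.001]
contact_force: [1.2, -0.4, 0.2]
width: 0.085
gripper_force: 0.0
```

Run:
```python
from m import *
for n in ['scene','side']:
    X,ok,c=cloud(n)
    m=ok&(abs(X[:,0]-.575)<.075)&(abs(X[:,1])<.03)&(X[:,2]>.15)&(X[:,2]<.3)
    for s in (-1,1):
        P=X[m&((X[:,0]-.575)*s>0.02)]; P=P[P[:,2].argsort()][:400]; print(n,s,P[:6].round(3).tolist()); 
        for lo in np.arange(.2,.26,.01):
            q=P[(P[:,2]>=lo)&(P[:,2]<lo+.01)]
            if len(q): print(round(lo,2),len(q),q.min(0).round(3)[:2],q.max(0).round(3)[:2])
```

```text
scene -1 [[0.525, -0.002, 0.243], [0.53, -0.009, 0.246], [0.525, -0.008, 0.247], [0.526, -0.009, 0.248], [0.524, -0.003, 0.248], [0.521, -0.004, 0.249]]
0.24 8 [ 0.521 -0.009] [ 0.53  -0.002]
0.25 21 [ 0.517 -0.012] [0.529 0.005]
scene 1 [[0.616, 0.004, 0.245], [0.618, 0.007, 0.246], [0.617, 0.002, 0.246], [0.616, -0.004, 0.247], [0.615, -0.011, 0.248], [0.617, -0.002, 0.248]]
0.24 11 [ 0.615 -0.011] [0.621 0.008]
0.25 28 [ 0.615 -0.012] [0.629 0.012]
side -1 [[0.527, -0.003, 0.243], [0.532, -0.009, 0.245], [0.526, 0.003, 0.246], [0.527, -0.011, 0.246], [0.529, -0.012, 0.246], [0.526, -0.007, 0.247]]
0.24 12 [ 0.526 -0.013] [0.532 0.003]
0.25 33 [ 0.52  -0.012] [0.532 0.005]
side 1 [[0.619, 0.011, 0.244], [0.619, -0.005, 0.245], [0.619, 0.002, 0.245], [0.622, -0.01, 0.246], [0.624, -0.01, 0.246], [0.619, -0.01, 0.246]]
0.24 15 [ 0.618 -0.012] [0.624 0.011]
0.25 37 [ 0.617 -0.015] [0.631 0.01 ]
```

Emit:
{"fn": "play_rows", "kwargs": {"motion": [[0, 0, 0.5, 1, 85], [0, 0, 1, 2, 85], [0, 0, 1.5, 3, 85], [0, 0, 1.7, 3.55, 85], [0, 0, 1.7, 3.55, 85]]}}

```text
clock: 1.35
position: [0.4442, 0.0201, 0.1391]
ee_rot: [-0.0, 0.999, 0.04, -0.001]
contact_force: [0.7, 1.0, -0.7]
width: 0.0849
gripper_force: 0.0
```

Emit:
{"fn": "play_rows", "kwargs": {"motion": [[0, 0, 0, 0, 40], [0, 0, 0, 0, 40], [0, 0, 0, 0, 40], [0, 0, 0, 0, 40]]}}

```text
clock: 1.85
position: [0.4451, 0.02, 0.1401]
ee_rot: [0.0, 0.999, 0.039, 0.0]
contact_force: [-0.5, 0.6, -0.4]
width: 0.0397
gripper_force: 0.0
```

Run:
```python
from m import *
s=manip.get_state(); p=s['position']; print(p,s['width'])
d=cap('side'); u,v=pix(d,[p])[0]; print(u,v); print(pix(d,[p+[0,0,.02],p+[0,0,.04]]))
X,ok,c=cloud('side')
m=ok&(abs(X[:,0]-p[0])<.03)&(abs(X[:,1]-p[1])<.05)&(X[:,2]>.09)&(X[:,2]<.3)
P=X[m];print(P[P[:,2].argsort()][:8].round(3).tolist())
a,b=int(u)-70,int(v)-75
cv2.imwrite('pics/s2.png',cv2.resize(d['img'][b:b+105,a:a+140,::-1],(800,600),interpolation=cv2.INTER_CUBIC)); print(a,b)
```

```text
[0.44512489 0.01998405 0.14011147] 0.039709692151794714
263.75014621956433 231.9642548445969
[[263.50693203 223.54008768]
 [263.25953522 214.97908337]]
[[0.445, -0.004, 0.164], [0.449, -0.006, 0.165], [0.44, -0.006, 0.166], [0.436, 0.039, 0.166], [0.446, -0.009, 0.166], [0.442, -0.008, 0.166], [0.44, 0.038, 0.166], [0.438, 0.038, 0.166]]
193 156
```

View pics/s2.png

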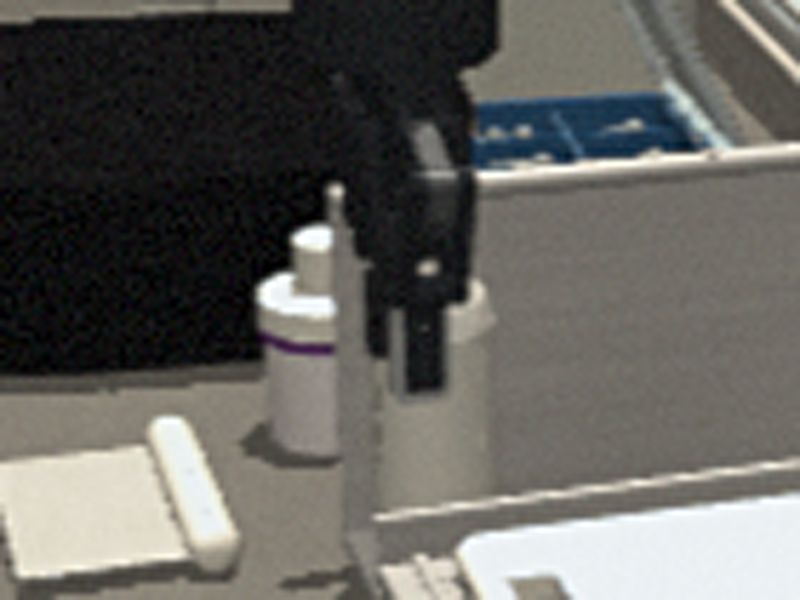

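Emit:
{"fn": "play_rows", "kwargs": {"motion": [[0.1, 0, 0.7, 0, 40], [0.3, 0, 1.4, 0, 40], [0.3, 0, 2.0, 0, 40], [0.3, 0, 2.3, 0, 40], [0.3, 0, 2.3, 0, 40]]}}

```text
clock: 2.52
position: [0.4565, 0.021, 0.0474]
ee_rot: [-0.0, 0.999, 0.039, -0.001]
contact_force: [-0.3, -0.1, 0.5]
width: 0.0399
gripper_force: 0.0
```

Emit:
{"fn": "play_rows", "kwargs": {"motion": [[0, 0, 0.06, 0, 40], [0, 0, 0.12, 0, 40], [0, 0, 0.18, 0, 40], [0, 0, 0.24, 0, 40], [0, 0, 0.24, 0, 40]]}}

```text
clock: 3.15
position: [0.4569, 0.021, 0.0382]
ee_rot: [-0.0, 0.999, 0.039, -0.0]
contact_force: [-0.1, -0.1, -0.4]
width: 0.0401
gripper_force: 0.0
```

Emit:
{"fn": "play_rows", "kwargs": {"motion": [[0, 0, 0.06, 0, 40], [0, 0, 0.12, 0, 40], [0, 0, 0.18, 0, 40], [0, 0, 0.2, 0, 40], [0, 0, 0.2, 0, 40]]}}

```text
clock: 3.78
position: [0.457, 0.0209, 0.0302]
ee_rot: [-0.0, 0.999, 0.039, -0.0]
contact_force: [-0.9, 0.4, -0.4]
width: 0.0396
gripper_force: 0.0
```

Run:
```python
from m import *
s=manip.get_state(); p=s['position']; print(p,s['width'],s['contact_force'])
d=cap('side'); u,v=pix(d,[p])[0]; print(u,v)
X,ok,c=cloud('side')
m=ok&(abs(X[:,0]-p[0])<.02)&(abs(X[:,1]-p[1]+.025)<.015)&(c.max(1)<75)&(X[:,2]>.02)&(X[:,2]<.3)
P=X[m];print(P[P[:,2].argsort()][:8].round(3).tolist())
a,b=int(u)-50,int(v)-55
cv2.imwrite('pics/s3.png',cv2.resize(d['img'][b:b+75,a:a+100,::-1],(800,600),interpolation=cv2.INTER_CUBIC)); print(a,b)
```

```text
[0.4569673  0.02093589 0.03023842] 0.03955950936687155 [-0.9085423   0.38866924 -0.44911096]
270.08984942526325 275.199138486277
[[0.466, -0.009, 0.061], [0.454, -0.001, 0.063], [0.463, -0.013, 0.063], [0.453, -0.006, 0.064], [0.454, -0.012, 0.064], [0.461, -0.014, 0.064], [0.458, -0.014, 0.064], [0.463, -0.011, 0.065]]
220 220
```

View pics/s3.png

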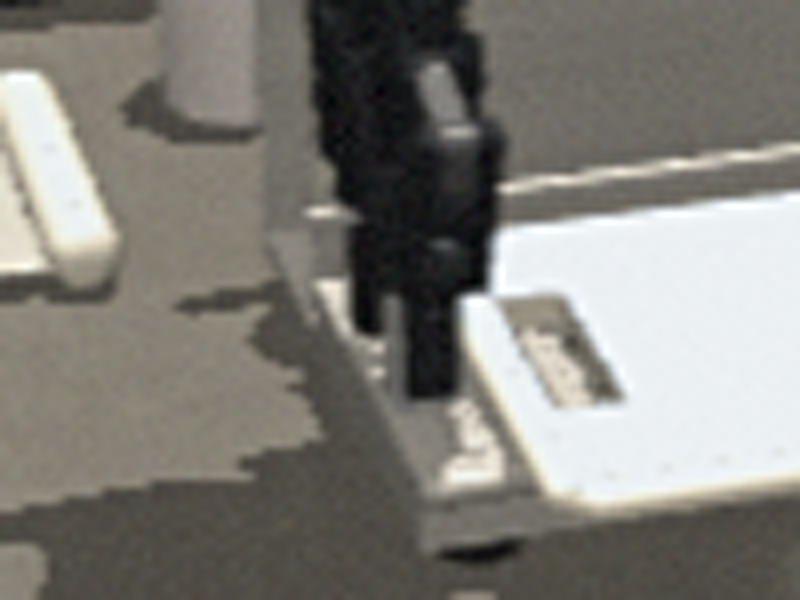

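The near fingertip is at about (433,395) in the crop, still above the ribs and just short of the board's near end. I'll keep going down with a force guard.

Emit:
{"fn": "play_rows", "kwargs": {"motion": [[0, 0, 0.06, 0, 40], [0, 0, 0.12, 0, 40], [0, 0, 0.18, 0, 40], [0, 0, 0.24, 0, 40], [0, 0, 0.24, 0, 40]]}}

```text
clock: 4.45
position: [0.4568, 0.0209, 0.0205]
ee_rot: [-0.0, 0.999, 0.039, -0.0]
contact_force: [0.3, 1.2, 0.8]
width: 0.0398
gripper_force: 0.0
```

Run:
```python
from m import *
d=dict(np.load('pics/side.npz'))
for y in (-.004,-.01): print(y,[pix(d,[[.459,y,z]])[0].round(1) for z in (.035,.04,.045,.05,.055,.06)])
```

```text
-0.004 [array([272.8, 278.6]), array([272.7, 276.6]), array([272.7, 274.6]), array([272.6, 272.7]), array([272.6, 270.7]), array([272.6, 268.7])]
-0.01 [array([273.2, 279.9]), array([273.2, 277.9]), array([273.1, 275.9]), array([273.1, 274. ]), array([273., 272.]), array([273., 270.])]
```

Emit:
{"fn": "play_rows", "kwargs": {"motion": [[0, 0, 0.05, 0, 40], [0, 0, 0.1, 0, 40], [0, 0, 0.14, 0, 40], [0, 0, 0.14, 0, 40]]}}

```text
clock: 4.95
position: [0.4569, 0.0209, 0.015]
ee_rot: [-0.0, 0.999, 0.039, -0.0]
contact_force: [-0.7, -0.2, 0.5]
width: 0.0397
gripper_force: 0.0
```

Emit:
{"fn": "play_rows", "kwargs": {"motion": [[0.15, 0, 0, 0, 40], [0.3, 0, 0, 0, 40], [0.45, 0, 0, 0, 40], [0.6, 0, 0, 0, 40], [0.7, 0, 0, 0, 40]]}}

```text
clock: 5.58
position: [0.4842, 0.0233, 0.0149]
ee_rot: [-0.0, 0.999, 0.039, -0.001]
contact_force: [-3.7, -0.7, 1.3]
width: 0.04
gripper_force: 1.5
```

Emit:
{"fn": "play_rows", "kwargs": {"motion": [[0.2, 0, 0, 0, 40], [0.4, 0, 0, 0, 40], [0.6, 0, 0, 0, 40], [0.8, 0, 0, 0, 40], [0.8, 0, 0, 0, 40]]}}

```text
clock: 6.2
position: [0.5196, 0.0256, 0.0153]
ee_rot: [0.0, 0.999, 0.039, 0.002]
contact_force: [-1.0, -0.3, -0.8]
width: 0.04
gripper_force: 0.0
```

Run:
```python
from m import *
d=cap('side')
X,ok,c=cloud('side')
p=manip.get_state()['position'];print(p)
S=cv2.resize(d['img'][195:300,245:385,::-1],(800,600),interpolation=cv2.INTER_CUBIC); cv2.imwrite('pics/s4.png',S)
```

```text
[0.51901082 0.02557495 0.01538288]
```

View pics/s4.png

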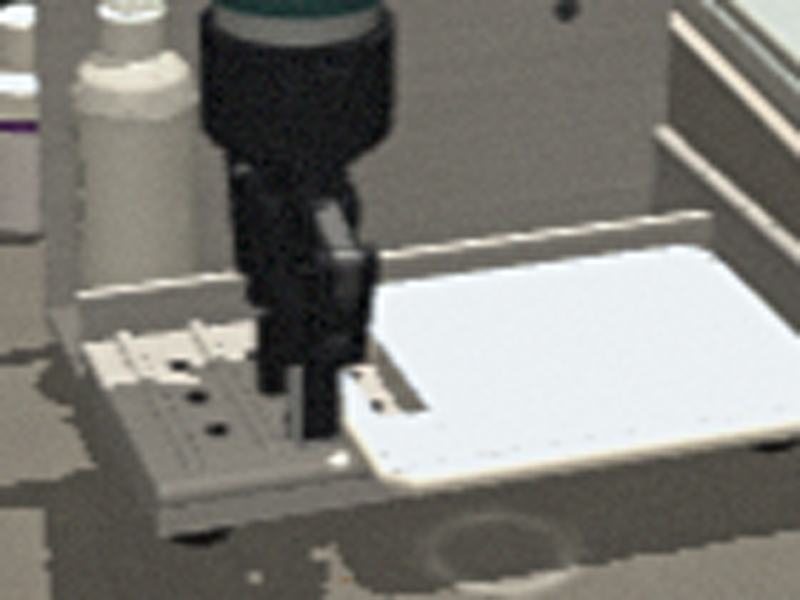

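The board has slid with the fingers. Its near end is now at crop (345,400) and its far end is close to the plate at about (730,270). I'll creep on until it touches the plate.

Emit:
{"fn": "play_rows", "kwargs": {"motion": [[0.08, 0, 0, 0, 40], [0.16, 0, 0, 0, 40], [0.24, 0, 0, 0, 40], [0.32, 0, 0, 0, 40]]}}

```text
clock: 6.75
position: [0.5293, 0.0267, 0.0151]
ee_rot: [-0.0, 0.999, 0.039, -0.0]
contact_force: [-4.0, 0.0, 2.3]
width: 0.04
gripper_force: 2.0
```

Emit:
{"fn": "play_rows", "kwargs": {"motion": [[0.04, 0, 0, 0, 40], [0.08, 0, 0, 0, 40], [0.12, 0, 0, 0, 40]]}}

```text
clock: 7.12
position: [0.5306, 0.0267, 0.015]
ee_rot: [0.0, 0.999, 0.04, -0.004]
contact_force: [-11.6, -1.9, 11.1]
width: 0.0399
gripper_force: 6.7
```

Emit:
{"fn": "play_rows", "kwargs": {"motion": [[-0.6, 0, 0, 0, 40], [-0.6, 0, -1, 0, 40], [-0.2, 0.6, -2, -1, 40], [0.6, 1.4, -2.2, -2, 40], [1.4, 2.3, -2.2, -3, 40]]}}

```text
clock: 7.75
position: [0.6014, -0.0613, 0.1053]
ee_rot: [0.002, 0.954, 0.299, 0.004]
contact_force: [0.3, 0.0, 0.1]
width: 0.04
gripper_force: 0.0
```

Run:
```python
from m import *
p=manip.get_state()['position'];print(p)
d=cap('scene');cap('side')
for n in ('scene','side'):
    X,ok,c=cloud(n); m=ok&(X[:,2]>.008)&(X[:,2]<.045)&(X[:,0]>.5)&(X[:,0]<.8)&(X[:,1]<-.07)&(X[:,1]>-.3)
    print(n,m.sum(),X[m].max(0) if m.any() else '')
    d=dict(np.load(f'pics/{n}.npz')); 
    q=ok&(abs(X[:,2]-.052)<.006)&(X[:,0]>.45)&(X[:,0]<.78)&(abs(X[:,1]-.03)<.13)&(c.min(1)>205)
    print(cv2.minAreaRect(X[q][:,:2].astype(np.float32)),np.percentile(X[q],[1,99],axis=0).round(3)[:,:2])
```

```text
[ 0.60137807 -0.06128709  0.10534327]
scene 130 [ 0.52204576 -0.21717258  0.01866127]
((0.6269522905349731, 0.04843736067414284), (0.2421918362379074, 0.18606795370578766), 3.9709975719451904) [[ 0.54  -0.042]
 [ 0.747  0.118]]
side 211 [ 0.52511571 -0.21228047  0.01748712]
((0.6451343297958374, 0.046709805727005005), (0.20713773369789124, 0.18453308939933777), 4.789689064025879) [[ 0.544 -0.044]
 [ 0.747  0.12 ]]
```

Emit:
{"fn": "play_rows", "kwargs": {"motion": [[0.1, 0.5, 0, -1, 40], [0.3, 1.0, 0, -2, 40], [0.49, 1.5, 0, -3, 40], [0.49, 1.5, 0, -4, 40], [0.49, 1.5, 0, -5, 40]]}}

```text
clock: 8.48
position: [0.6487, -0.0986, 0.1029]
ee_rot: [0.001, 0.739, 0.674, 0.001]
contact_force: [-0.4, 0.3, -0.4]
width: 0.0399
gripper_force: 0.0
```

Emit:
{"fn": "play_rows", "kwargs": {"motion": [[0, 0, 0.6, -1, 40], [0, 0, 1.3, -1, 40], [0, 0, 2.0, -1, 40], [0, 0, 2.5, -1, 40], [0, 0, 2.5, -1, 40]]}}

```text
clock: 9.1
position: [0.6468, -0.098, 0.0014]
ee_rot: [-0.001, 0.679, 0.734, -0.0]
contact_force: [-0.1, 0.5, -0.1]
width: 0.0403
gripper_force: 0.0
```

Emit:
{"fn": "play_rows", "kwargs": {"motion": [[0.3, 0, 0, 0, 40], [0.6, 0, 0, 0, 40], [0.85, 0, 0, 0, 40], [0.95, 0, 0, 0, 40], [1.05, 0, 0, 0, 40]]}}

```text
clock: 9.72
position: [0.6444, -0.0564, 0.0034]
ee_rot: [0.0, 0.679, 0.734, 0.0]
contact_force: [-0.3, -0.2, -0.1]
width: 0.04
gripper_force: 0.0
```

Emit:
{"fn": "play_rows", "kwargs": {"motion": [[0.06, 0, 0, 0, 40], [0.12, 0, 0, 0, 40], [0.18, 0, 0, 0, 40], [0.21, 0, 0, 0, 40]]}}

```text
clock: 10.22
position: [0.6435, -0.0489, 0.0032]
ee_rot: [0.0, 0.679, 0.734, -0.0]
contact_force: [-0.8, -4.2, 0.4]
width: 0.0398
gripper_force: 2.0
```

Emit:
{"fn": "play_rows", "kwargs": {"motion": [[0.04, 0, 0, 0, 40], [0.08, 0, 0, 0, 40], [0.12, 0, 0, 0, 40]]}}

```text
clock: 10.6
position: [0.6442, -0.0453, 0.0034]
ee_rot: [0.002, 0.678, 0.735, -0.0]
contact_force: [0.2, -9.9, 0.4]
width: 0.0401
gripper_force: 5.1
```

Emit:
{"fn": "play_rows", "kwargs": {"motion": [[0.05, 0, -0.05, 0, 40], [0.06, 0, -0.15, 0, 40], [0.07, 0, -0.25, 0, 40], [0.08, 0, -0.35, 0, 40]]}}

```text
clock: 11.1
position: [0.6443, -0.0453, 0.0171]
ee_rot: [0.004, 0.678, 0.735, -0.002]
contact_force: [0.4, -15.0, -2.0]
width: 0.0402
gripper_force: 7.8
```

```bash
cat > look.py <<'E'
from m import *
n=sys.argv[1]; d=cap('side'); cv2.imwrite(f'pics/{n}.png',cv2.resize(d['img'][170:305,240:420,::-1],(800,600),interpolation=cv2.INTER_CUBIC))
E
python3 look.py s5
```

```text
(no output)
```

View pics/s5.png

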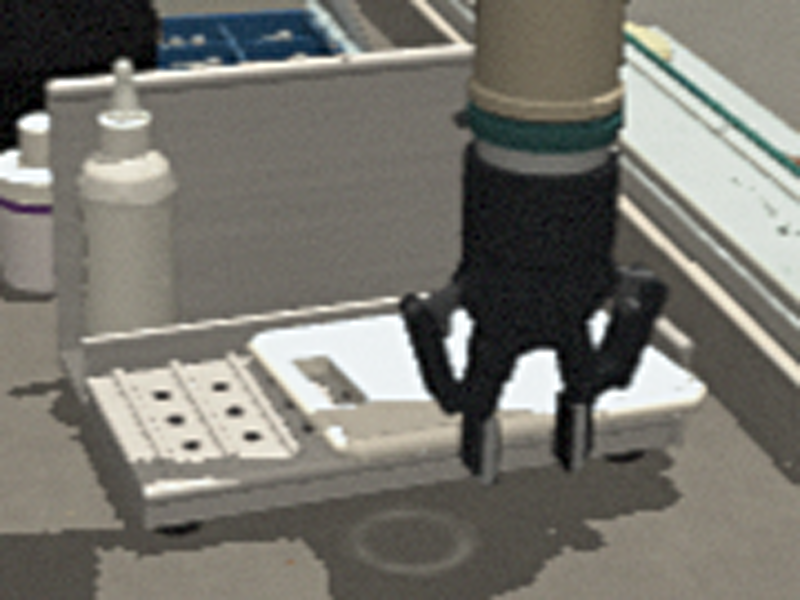

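The fingers at crop (480,450) and (572,440) press on the front edge, and the downward force of about 2 N suggests the edge is rising with them. I'll carry on along the arc.

Emit:
{"fn": "play_rows", "kwargs": {"motion": [[0.02, 0, -0.12, 0, 40], [0.03, 0, -0.24, 0, 40], [0.05, 0, -0.36, 0, 40], [0.07, 0, -0.48, 0, 40], [0.09, 0, -0.55, 0, 40]]}}

```text
clock: 11.78
position: [0.6442, -0.0433, 0.0398]
ee_rot: [0.005, 0.678, 0.735, -0.003]
contact_force: [-0.7, -18.8, -0.7]
width: 0.0403
gripper_force: 9.4
```

```bash
python3 look.py s6
python3 - <<'E'
from m import *
X,ok,c=cloud('side'); m=ok&(X[:,0]>.55)&(X[:,0]<.74)&(X[:,1]>-.06)&(X[:,1]<.14)&(c.min(1)>190)&(X[:,2]>.03)&(X[:,2]<.2)
P=X[m]; A=np.c_[P[:,:2],np.ones(len(P))]
for _ in range(3):
    k=np.linalg.lstsq(A,P[:,2],rcond=None)[0]; r=abs(A@k-P[:,2]); A,P=A[r<.006],P[r<.006]
print(k,len(P),'tilt deg',np.degrees(np.arctan(np.hypot(*k[:2]))), P[:,1:].min(0),P[:,1:].max(0))
E
```

```text
[ 0.02140394 -0.20693823  0.06676693] 481 tilt deg 11.752301461878595 [-0.02892579  0.05196129] [0.1397355  0.08879243]
```

Emit:
{"fn": "play_rows", "kwargs": {"motion": [[0.04, 0, -0.2, 0, 40], [0.09, 0, -0.4, 0, 40], [0.16, 0, -0.6, 0, 40], [0.24, 0, -0.8, 0, 40], [0.33, 0, -1.0, 0, 40]]}}

```text
clock: 12.45
position: [0.6433, -0.031, 0.0809]
ee_rot: [0.006, 0.678, 0.735, -0.003]
contact_force: [-0.4, -18.9, 6.2]
width: 0.0399
gripper_force: 9.6
```

```bash
cat > tilt.py <<'E'
from m import *
cap('side');X,ok,c=cloud('side'); m=ok&(X[:,0]>.55)&(X[:,0]<.74)&(X[:,1]>-.06)&(X[:,1]<.16)&(c.min(1)>150)&(X[:,2]>.065)&(X[:,2]<.22)
P=X[m]; q=P-np.median(P,0)
for _ in range(4):
    w,v=np.linalg.eigh(np.cov(q.T)); n=v[:,0]; r=abs((q-q.mean(0))@n); q=q[r<max(.006,np.percentile(r,80))]
print(len(q),'tilt',np.degrees(np.arccos(abs(n[2]))),n, P.min(0),P.max(0))
E
python3 tilt.py
```

```text
188 tilt 76.24691690811105 [-0.0758989   0.9683594   0.23773816] [ 0.55067717 -0.03831008  0.11977771] [ 0.73883551 -0.00294172  0.20896301]
```

```bash
python3 look.py s7
```

```text
(no output)
```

View pics/s7.png

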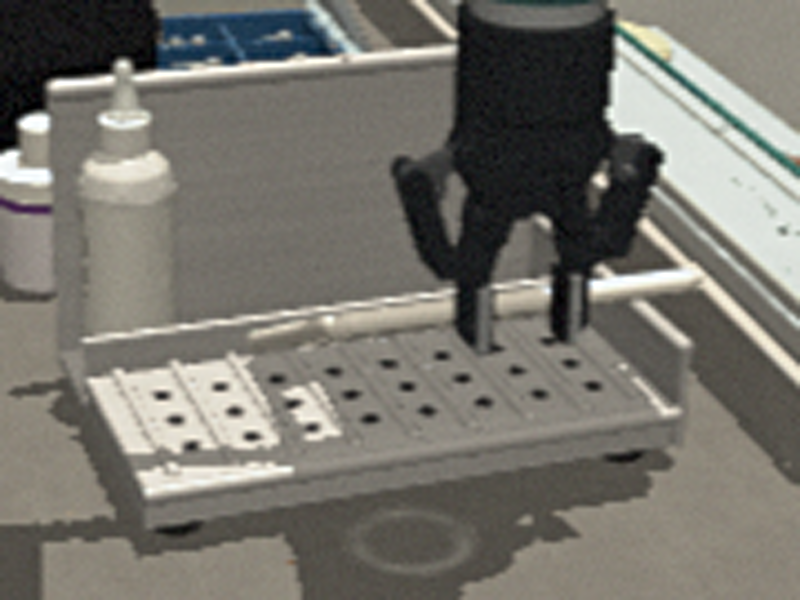

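The board is at about 27°, nearly edge-on to this camera, with its front edge from (325,330) to (700,275) and its foot by the rail at about (250,335). I'll keep going.

Emit:
{"fn": "play_rows", "kwargs": {"motion": [[0.08, 0, -0.2, 0, 40], [0.19, 0, -0.4, 0, 40], [0.33, 0, -0.6, 0, 40], [0.48, 0, -0.8, 0, 40], [0.65, 0, -1.0, 0, 40]]}}

```text
clock: 13.18
position: [0.6411, -0.0034, 0.1219]
ee_rot: [0.005, 0.679, 0.734, -0.002]
contact_force: [-1.5, -13.5, 9.5]
width: 0.0402
gripper_force: 7.1
```

```bash
python3 look.py s8
```

View pics/s8.png

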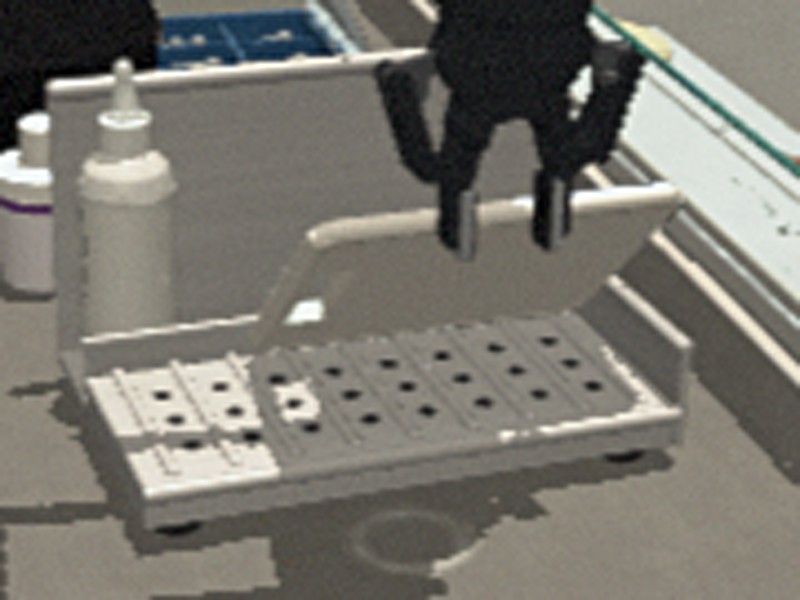

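The board is tilted about 43°, with the fingertips at crop (460,255) just under its top edge and the foot still before the rail. I'll continue along the arc.

Emit:
{"fn": "play_rows", "kwargs": {"motion": [[0.15, 0, -0.15, 0, 40], [0.31, 0, -0.3, 0, 40], [0.49, 0, -0.45, 0, 40], [0.7, 0, -0.6, 0, 40], [0.89, 0, -0.72, 0, 40]]}}

```text
clock: 13.85
position: [0.6369, 0.039, 0.1483]
ee_rot: [-0.0, 0.679, 0.734, 0.001]
contact_force: [-0.0, -2.4, 1.2]
width: 0.0398
gripper_force: 1.1
```

```bash
cat > top.py <<'E'
from m import *
cap('side');X,ok,c=cloud('side'); s=manip.get_state();print(s['position'],s['contact_force'])
for a in (.57,.71):
    m=ok&(abs(X[:,0]-a)<.012)&(X[:,1]>-.06)&(X[:,1]<.185)&(X[:,2]>.045)&(X[:,2]<.25); P=X[m]
    for z in np.arange(.05,.24,.02):
        q=P[abs(P[:,2]-z)<.01]
        if len(q): print(a,round(z,2),len(q),q[:,1].min().round(3),np.median(q[:,1]).round(3))
E
python3 top.py
```

```text
[0.63692326 0.04024694 0.14869286] [ 0.31896254 -0.45153261  1.65549231]
0.57 0.05 35 0.107 0.113
0.57 0.07 50 0.099 0.105
0.57 0.09 53 0.091 0.099
0.57 0.11 31 0.081 0.087
0.57 0.13 33 0.069 0.078
0.57 0.15 46 0.057 0.064
0.57 0.17 66 0.048 0.055
0.57 0.19 68 0.042 0.047
0.57 0.23 1 0.045 0.045
0.71 0.05 34 0.12 0.125
0.71 0.07 44 0.112 0.117
0.71 0.09 46 0.101 0.107
0.71 0.11 53 0.09 0.098
0.71 0.13 50 0.083 0.087
0.71 0.15 56 0.07 0.077
0.71 0.17 57 0.062 0.068
0.71 0.19 64 0.056 0.06
```

Emit:
{"fn": "play_rows", "kwargs": {"motion": [[0.2, 0, -0.1, 0, 40], [0.4, 0, -0.18, 0, 40], [0.6, 0, -0.25, 0, 40], [0.8, 0, -0.3, 0, 40], [1.0, 0, -0.33, 0, 40]]}}

```text
clock: 14.52
position: [0.6333, 0.0784, 0.161]
ee_rot: [-0.0, 0.679, 0.734, -0.0]
contact_force: [-0.6, -0.2, 0.0]
width: 0.0398
gripper_force: 0.3
```

```bash
python3 top.py
```

```text
[0.63326264 0.0796067  0.16119498] [-0.53200023  0.41997903 -1.13305197]
0.57 0.05 44 0.112 0.115
0.57 0.07 64 0.108 0.113
0.57 0.09 61 0.106 0.109
0.57 0.11 37 0.1 0.106
0.57 0.13 39 0.096 0.101
0.57 0.15 41 0.092 0.096
0.57 0.17 69 0.087 0.091
0.57 0.19 72 0.083 0.088
0.57 0.21 40 0.083 0.087
0.57 0.23 1 0.082 0.082
0.71 0.05 41 0.124 0.128
0.71 0.07 54 0.119 0.124
0.71 0.09 57 0.116 0.12
0.71 0.11 59 0.11 0.116
0.71 0.13 59 0.107 0.112
0.71 0.15 61 0.103 0.108
0.71 0.17 64 0.099 0.104
0.71 0.19 64 0.095 0.1
0.71 0.21 31 0.094 0.098
```

Emit:
{"fn": "play_rows", "kwargs": {"motion": [[0.2, 0, -0.03, 0, 40], [0.4, 0, -0.05, 0, 40], [0.6, 0, -0.06, 0, 40], [0.8, 0, -0.06, 0, 40], [0.95, 0, -0.06, 0, 40]]}}

```text
clock: 15.2
position: [0.6306, 0.116, 0.1635]
ee_rot: [0.0, 0.679, 0.734, -0.0]
contact_force: [0.5, -1.1, 0.3]
width: 0.0397
gripper_force: 0.2
```

```bash
python3 top.py
```

```text
[0.63051897 0.11678008 0.16349638] [0.31670562 0.21968758 0.21332165]
0.57 0.05 50 0.115 0.119
0.57 0.07 68 0.114 0.118
0.57 0.09 63 0.114 0.12
0.57 0.11 43 0.116 0.12
0.57 0.13 40 0.116 0.122
0.57 0.15 43 0.118 0.122
0.57 0.17 71 0.116 0.122
0.57 0.19 78 0.116 0.121
0.57 0.21 50 0.115 0.123
0.57 0.23 5 0.1 0.106
0.71 0.05 43 0.126 0.131
0.71 0.07 59 0.127 0.13
0.71 0.09 66 0.126 0.131
0.71 0.11 62 0.127 0.132
0.71 0.13 63 0.126 0.132
0.71 0.15 65 0.128 0.133
0.71 0.17 68 0.128 0.133
0.71 0.19 67 0.128 0.134
0.71 0.21 42 0.13 0.135
```

Emit:
{"fn": "play_rows", "kwargs": {"motion": [[0.15, 0, 0, 0, 40], [0.3, 0, 0, 0, 40], [0.45, 0, 0, 0, 40], [0.6, 0, 0.05, 0, 40], [0.75, 0, 0.05, 0, 40]]}}

```text
clock: 15.88
position: [0.6281, 0.1459, 0.1613]
ee_rot: [-0.0, 0.679, 0.734, -0.0]
contact_force: [0.2, 0.1, -1.1]
width: 0.0401
gripper_force: 0.0
```

```bash
python3 top.py
```

```text
[0.62811543 0.14669377 0.16135429] [-0.11229604  0.54025449 -0.18156154]
0.57 0.05 56 0.11 0.115
0.57 0.07 81 0.114 0.121
0.57 0.09 68 0.122 0.13
0.57 0.11 51 0.134 0.141
0.57 0.13 55 0.138 0.148
0.57 0.15 64 0.149 0.157
0.57 0.17 79 0.157 0.165
0.57 0.19 84 0.165 0.173
0.57 0.21 1 0.175 0.175
0.57 0.23 10 0.126 0.14
0.71 0.05 51 0.117 0.126
0.71 0.07 69 0.127 0.133
0.71 0.09 68 0.134 0.142
0.71 0.11 68 0.142 0.151
0.71 0.13 74 0.15 0.159
0.71 0.15 74 0.159 0.168
0.71 0.17 72 0.17 0.176
0.71 0.19 31 0.176 0.183
```

It has fallen back onto the upstand. I'll back the hand off and then check the result.

Emit:
{"fn": "play_rows", "kwargs": {"motion": [[-0.4, 0, 0, 0, 40], [-1.2, 0, -0.3, 0, 40], [-2.4, 0, -1, 0, 40], [-3.6, 0, -2, 0, 40], [-4.2, 0, -2.3, 0, 40]]}}

```text
clock: 16.55
position: [0.6427, -0.0259, 0.2565]
ee_rot: [0.002, 0.68, 0.733, 0.001]
contact_force: [0.6, -0.2, 0.3]
width: 0.0399
gripper_force: 0.0
```

Run:
```python
from m import *
cap('side');X,ok,c=cloud('side')
yaw=np.radians(4.6); ux=np.array([np.cos(yaw),np.sin(yaw)]); ul=np.array([-ux[1],ux[0]])
# drainer coords: s=away along rail (from rail near end), l=to left from rail front face
r0=np.array([.4465,.1183]); q=X[:,:2]-r0; s=q@ux; l=q@ul
m=ok&(s>.05)&(s<.30)&(l>-.03)&(l<.075)&(X[:,2]>.062)&(X[:,2]<.19)
A=np.c_[s,X[:,2],np.ones(len(s))][m]; b=l[m]
for _ in range(5):
    k=np.linalg.lstsq(A,b,rcond=None)[0]; r=abs(A@k-b); A,b=A[r<.006],b[r<.006]
print('skew along rail deg',np.degrees(np.arctan(k[0])),'lean',np.degrees(np.arctan(k[1])),'face l at z=.04:',k@[.2,.04,1],len(b))
t=np.arctan(k[1])
f=ok&(abs(k[0]*s+k[1]*X[:,2]+k[2]-l)<.007)&(X[:,2]>.062)
print('s range',np.percentile(s[f&(s<.32)&(s>.05)],[.5,99.5]),'z max',np.percentile(X[f,2],99.5))
l0=k@[.2,.04,1]; print('centre x',.05+l0+.085*np.sin(t)+.006*np.cos(t),'z',.04+.085*np.cos(t)+.006*np.sin(t)*0)
for nm,z0 in (('bottle',.1),):
    for n in ('start',):
        mm=ok&(s<.08)&(s>-.02)&(l>0)&(l<.065)&(X[:,2]>.08)&(X[:,2]<.12); print(X[mm].mean(0),mm.sum(), s[mm].max())
```

```text
skew along rail deg -2.8754854235523593 lean 25.720572430768797 face l at z=.04: -0.0156820305624286 1721
s range [0.05496824 0.29719982] z max 0.19390186869798093
centre x 0.07661201748557671 z 0.11657830668028799
[0.47373691 0.13796821 0.09980357] 330 0.07571754828284996
```

Run:
```python
from m import *
yaw=np.radians(4.6); ux=np.array([np.cos(yaw),np.sin(yaw)]); ul=np.array([-ux[1],ux[0]]); r0=np.array([.4465,.1183])
for n in ('side','scene'):
    if n=='scene': cap(n)
    X,ok,c=cloud(n); q=X[:,:2]-r0; s=q@ux; l=q@ul
    e=abs(l-(-.0157-np.tan(np.radians(2.88))*(s-.2)+np.tan(np.radians(25.7))*(X[:,2]-.04)))<.008
    f=ok&e&(X[:,2]>.09)&(X[:,2]<.17)&(s>0)&(s<.32)
    h=np.histogram(s[f],bins=np.arange(.04,.325,.005)); print(n,[(round(a,3),int(b)) for a,b in zip(h[1],h[0]) if a<.12 or a>.27])
s=manip.get_state(); print(s['contact_force'],s['position'])
```

```text
side [(np.float64(0.04), 6), (np.float64(0.045), 6), (np.float64(0.05), 11), (np.float64(0.055), 12), (np.float64(0.06), 0), (np.float64(0.065), 0), (np.float64(0.07), 0), (np.float64(0.075), 0), (np.float64(0.08), 0), (np.float64(0.085), 28), (np.float64(0.09), 43), (np.float64(0.095), 43), (np.float64(0.1), 27), (np.float64(0.105), 13), (np.float64(0.11), 17), (np.float64(0.115), 16), (np.float64(0.12), 49), (np.float64(0.275), 60), (np.float64(0.28), 62), (np.float64(0.285), 61), (np.float64(0.29), 57), (np.float64(0.295), 17), (np.float64(0.3), 0), (np.float64(0.305), 0), (np.float64(0.31), 0), (np.float64(0.315), 0), (np.float64(0.32), 0)]
scene [(np.float64(0.04), 8), (np.float64(0.045), 5), (np.float64(0.05), 7), (np.float64(0.055), 1), (np.float64(0.06), 0), (np.float64(0.065), 0), (np.float64(0.07), 0), (np.float64(0.075), 0), (np.float64(0.08), 0), (np.float64(0.085), 50), (np.float64(0.09), 38), (np.float64(0.095), 39), (np.float64(0.1), 11), (np.float64(0.105), 13), (np.float64(0.11), 9), (np.float64(0.115), 14), (np.float64(0.12), 65), (np.float64(0.275), 36), (np.float64(0.28), 39), (np.float64(0.285), 32), (np.float64(0.29), 30), (np.float64(0.295), 0), (np.float64(0.3), 0), (np.float64(0.305), 0), (np.float64(0.31), 0), (np.float64(0.315), 1), (np.float64(0.32), 0)]
[-0.6212971   1.12187028 -0.65428318] [ 0.64224441 -0.0253698   0.25476214]
```

```bash
python3 -c "
from rig import manip; print(manip.sign_off())"
```

```text
the job is handed in; nothing more can be done
None
```

The board stands on its long edge before the foot rail, its far end within about 5 mm of the end plate and leaning back about 26° on the upstand, with about 2 cm clear to the untouched bottle; the job is handed in, no verdict was returned.

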